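# Slide the top-heavy bottle crate home into its dock

## Task

Push the blue crate of amber bottles along the bench, with the fingertips low against the yellow skid at its base, into a bay of the dock until its far side is fully home and square against the back stop, then draw back clear. Slide it steadily: it is top-heavy and must not tip, and it must not be gripped, lifted or pushed by the upper part. Leave the white crate and everything else on the bench where it stands.

Things in the scene. Friction and masses are not known exactly. Their poses are not given: they have to be found in the camera images.
- crate: The crate to push: blue, 90 mm (x) by 110 mm (y), walls up to 90 mm, four amber bottles held fast in it (black caps, tops at 174 mm). Loose, 0.7 to 0.97 kg. Origin: on the bench under the centre of the blue part, far side at x = +45 mm, near wall at -45 mm. x points towards the dock, z up. Pushed low it slides at about 3 to 7 N; pushed at the bottles it tips.
- push_face (a point): Middle of the upright near face of the blue crate's yellow skid, 17 mm above the bench. The skid is 35 mm high, 110 mm wide, lies under the whole crate and sticks out 40 mm towards the robot as a low ledge; this face is 85 mm in front (-x) of the crate's origin. Axes as the crate's.
- other_crate: Bystander, must stay put: the same crate in white on a yellow skid, with green bottles and red caps, standing in front of the other bay. Same origin, axes and sizes as the blue crate.
- bay_left (a point): Left bay (+y) of the fixed dock: the point on the bench where the crate's origin lies when it is home, in the middle of the bay and 45 mm short of the back stop; x points square into the stop, y left, z up. Stop: aluminium bar 50 mm high. White side rails, 40 mm high with rounded ends, leave the bay 143 mm wide and reach 90 mm out from the stop; its floor is green.
- bay_right (a point): Right bay (-y) of the same dock, 166 mm beside the left one; same description. The blue crate may start in front of either bay.
- tip_box: Bystander: grey box with a blue lid, 87 x 122 x 67 mm, left of the dock. Origin under its centre.
- reagent_jar: Bystander: jar with a red cap, 60 mm across, 85 mm high, right of the dock. Origin under its centre.
- beaker: Bystander: clear open beaker, 66 mm across, 85 mm high, right of the crates. Origin under its centre.
- wash_bottle: Bystander: white bottle with a blue cap, 60 mm across, 160 mm high, left of the dock. Origin under its centre.
- tape_roll: Bystander: white ring, 84 mm across, 20 mm high, lying left of the crates. Origin under its centre.

How it is judged:
By the outcome, as a careful person would: the job done as asked, in the order asked, and still so for the second after the job is handed in, with the robot touching nothing.
It also fails if it takes over 38 s, if anything falls off the work surface, if the arm or the gripper's body presses on something with over 40 N, if the wrist force passes 120 N, or if a joint passes its speed limit or range.

## Robot

A 6-joint arm with a two-finger parallel gripper is mounted at the origin on the work surface. World frame = base frame: x ahead of the robot, y to its left, z up, the work surface at z = 0. Lengths are in m, angles in rad, forces in N, time in s.
With the tool pointing down it reaches from about 0.15 to 0.775 m from the base axis. Payload 6.1 kg.
Tool frame: the origin (TCP) lies between the finger pads; the fingertips stand 14 mm ahead of it and the grasp point (between the pads) lies 5 mm behind it; z points along the fingers, y is the direction in which the jaws open and shut (so a half turn about z gives the same grasp; the last joint's range is limited). The gripper opens to 85 mm and grips with 20 to 120 N. Pads are 22 mm wide; open, the fingers measure 114 mm over their backs; the gripper's body (76 mm by 85 mm) begins 54 mm behind the grasp point. The pads swing forward as they close: fully open they stand 13 mm farther back than shut.
Start: joints at [-1.325, 0.126, -0.04, 1.405, 0, 1.571], TCP at [0.128, -0.509, 0.245] pointing down, gripper open.
Joint ranges: [-2.72, 2.72], [-0.95, 1.95], [-1.27, 1.35], [-1.78, 2.02], [-1.46, 1.47], [-3.14, 3.14]. Speed limits (rad/s): [2.39, 2.39, 3.01, 3.14, 3.14, 3.14].

## Interface

Orientations are given as a unit quaternion [x, y, z, w].
In Python, from cell import * gives the robot as it stands.
- The arm moves only by the tool servo_tool, never from a script. Its argument "targets" is a list of rows, each an object of numbers: "x", "y", "z": the shift along the tool's x, y, z in mm; "ax", "ay", "az": the turn, a rotation vector about the tool's x, y, z in rad; "jaw": the gripper's target within -1 to 1 (shut at 1, half-way at 0, fully open at -1). A call has 1 to 20 rows; each row shifts and turns the commanded pose from where the row before left it, along the tool's axes as they then stand; what a row does not reach is not made up. A row lasts 1/8 s, in which the tool goes at most 62.5 mm and 10.7 degrees, less where a joint would pass 70% of its speed; a pose out of reach is approached as far as the arm can. A call is refused whole if a number of a shift passes 62.5 or a number of a turn 0.188, either way. A call with a gripper value outside its range is refused whole. The fingers move at their own pace and stop on an object; "force" is the grip in N (left out, the last holds). Time passes only in rows, so rows that do not move let the fingers close. It gives the time, the measured TCP pose, the force and the opening at its end, in the units of the state.
- observe(): the state, without advancing time (a new reading comes with each control period).
- grab_frame(name): name is "scene" or "side" or "wrist"; returns (picture, depth): 480x640x3 uint8, blue, green, red; 480x640 float32, m along the optical axis (not along the pixel's ray), 0 where there is no reading.
- camera_info(name): a dict with "intrinsics" (3x3 intrinsics, pixels), "camera_from_world" (4x4, takes a point from world to camera coordinates). Camera axes: x right, y down, z forward; pixel columns grow to the right and rows downward; lengths in m; the calibration is good to about 2 mm. A picture is of the moment at which its call begins: read the wrist's pose just before it. camera_info takes no time and is no camera call; for the wrist camera it gives the pose at the moment of the call.
- hand_in(): hands the job in, once; it reports no verdict.
The state is a dict: "t": time; "joint_pos": joint angles; "joint_velocities": joint speeds; "joint_torque": joint torques, N m; "ee_pos": TCP position; "orientation": TCP orientation; "ft_force": force on the tool from outside, world axes, zero at the start; "wrist_torque": the same for the moment, N m; "finger_gap": finger opening in m.
Only numpy, scipy, OpenCV 4.12 (cv2) and the standard library are available. Lean on these libraries where they do the work, as an engineer would, in place of code of your own. Each camera call takes 0.05 s, during which the arm holds its last target.

## Working session

There is one attempt and no reset: what is moved stays moved. The work goes in short steps, Python scripts to look and compute and a tool call to move; the robot and the scene stay as the last step left them, time stands still between calls to the robot, and variables do not carry over. Pictures are saved under pics/ and viewed, and the job is handed in when it is done.

Besides the shell and the picture viewer there is one more tool, called after ">>>" as name(argument=value, ...) on one line, values as JSON. servo_tool: Moves the arm, as the interface text tells. Its arguments: {"type":"object","properties":{"targets":{"type":"array","items":{"type":"object","properties":{"x":{"type":"number"},"y":{"type":"number"},"z":{"type":"number"},"ax":{"type":"number"},"ay":{"type":"number"},"az":{"type":"number"},"jaw":{"type":"number"}}}},"force":{"type":"number"}},"required":["targets"]}

```bash
mkdir -p pics; ls
python3 - <<'E'
from cell import *
import cv2,numpy as np
s=observe();print(s)
for n in("scene","side"):
    p,d=grab_frame(n);cv2.imwrite(f"pics/{n}0.png",p);np.save(f"{n}0.npy",d)
    ci=camera_info(n);print(n,ci)
E
```

```text
pics
{'t': 0.0, 'joint_pos': array([-1.32501066e+00,  1.26388201e-01, -4.05871587e-02,  1.40542436e+00,
        1.08775938e-05,  1.57078225e+00]), 'joint_velocities': array([ 2.01499302e-03,  1.44137492e-04, -7.29037736e-04,  8.19718166e-05,
       -1.62062071e-03, -3.85848412e-04]), 'joint_torque': array([-4.03366621e-04, -4.35915828e+01,  3.52923489e+01,  1.74293749e-02,
       -7.91898719e-05,  6.98415789e-06]), 'ee_pos': array([ 0.12765108, -0.50884613,  0.24453371]), 'orientation': array([ 9.92456994e-01,  1.22590671e-01, -9.28717261e-05, -7.96318876e-04]), 'ft_force': array([-0.20937453,  0.83637104,  0.04838284]), 'wrist_torque': array([ 0.04077308, -0.05997873, -0.01751858]), 'finger_gap': 0.08563833344733644}
scene {'intrinsics': array([[595.6292743 ,   0.        , 324.41829937],
       [  0.        , 595.6292743 , 241.52448842],
       [  0.        ,   0.        ,   1.        ]]), 'camera_from_world': array([[-0.70343971,  0.71068556, -0.00993046,  0.3664695 ],
       [ 0.42928286,  0.41368771, -0.80285659, -0.20408997],
       [-0.56647047, -0.56902418, -0.59608949,  1.70139765],
       [ 0.        ,  0.        ,  0.        ,  1.        ]])}
side {'intrinsics': array([[434.32150439,   0.        , 320.61345263],
       [  0.        , 434.32150439, 239.76241793],
       [  0.        ,   0.        ,   1.        ]]), 'camera_from_world': array([[-0.84543544, -0.53358564,  0.02291905,  0.48391164],
       [-0.33391391,  0.4946011 , -0.80241589,  0.23368216],
       [ 0.41682181, -0.68604382, -0.59632497,  0.92149788],
       [ 0.        ,  0.        ,  0.        ,  1.        ]])}
```

View pics/scene0.png

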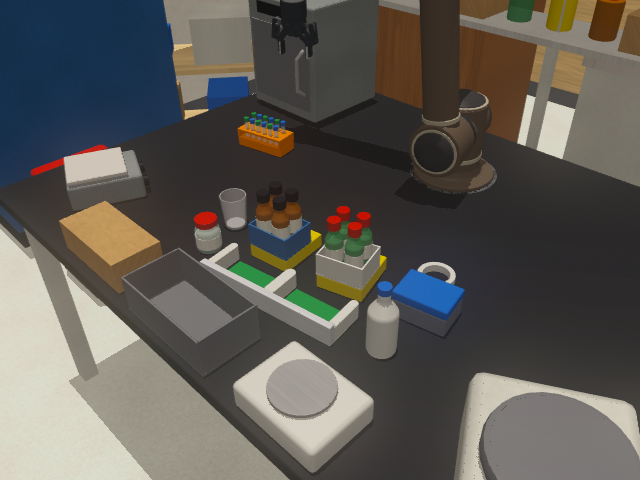

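View pics/side0.png

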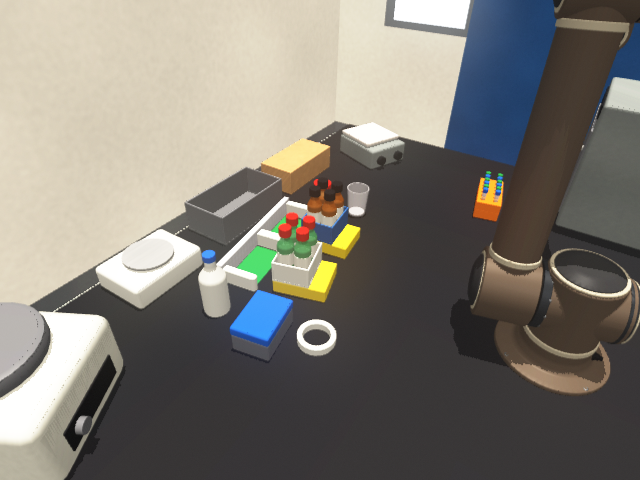

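The blue crate (scene ≈ 280,235; side ≈ 328,220) stands before the right bay and the white crate (≈ 348,265) before the left. Next I'll measure with depth.

```bash
cat > h.py <<'E'
from cell import *
import cv2,numpy as np
def cloud(n,d):
    ci=camera_info(n);K=ci["intrinsics"];T=np.linalg.inv(ci["camera_from_world"])
    v,u=np.mgrid[0:480,0:640]
    P=np.stack([(u-K[0,2])/K[0,0]*d,(v-K[1,2])/K[1,1]*d,d],-1)
    W=P@T[:3,:3].T+T[:3,3]; W[d<=0]=np.nan
    return W
def masks(p):
    h=cv2.cvtColor(p,cv2.COLOR_BGR2HSV);H,S,V=[h[...,i].astype(int) for i in range(3)]
    return dict(yellow=(H>22)&(H<34)&(S>180)&(V>90),blue=(H>100)&(H<125)&(S>80)&(V>40),green=(H>50)&(H<80)&(S>130)&(V>60),white=(S<50)&(V>120))
E
python3 - <<'E'
from h import *
for n in("scene","side"):
    p=cv2.imread(f"pics/{n}0.png");W=cloud(n,np.load(f"{n}0.npy"));m=masks(p)
    roi=(W[...,0]>.2)&(W[...,0]<.9)&(W[...,1]>-.5)&(W[...,1]<.4)&(W[...,2]<.2)&(W[...,2]>-.02)
    for k in m:
        M=(m[k]&roi).astype(np.uint8)
        c,l,st,ce=cv2.connectedComponentsWithStats(M)
        for i in range(1,c):
            if st[i,4]>60:
                q=W[l==i]
                print(n,k,st[i],np.percentile(q,[2,50,98],axis=0).round(3).tolist())
E
```

```text
scene yellow [251 230  71  41 790] [[0.517, -0.103, 0.002], [0.624, -0.017, 0.019], [0.654, -0.002, 0.034]]
scene yellow [317 255  70  47 761] [[0.48, 0.084, 0.002], [0.603, 0.151, 0.018], [0.625, 0.182, 0.034]]
scene blue [ 248  219   63   42 1310] [[0.557, -0.11, 0.036], [0.641, -0.019, 0.066], [0.654, -0.001, 0.09]]
scene blue [ 377  269   88   52 2453] [[0.484, 0.243, 0.045], [0.546, 0.306, 0.065], [0.678, 0.365, 0.159]]
scene green [229 261  46  27 518] [[0.675, -0.108, -0.004], [0.698, -0.055, -0.001], [0.72, -0.006, 0.004]]
scene green [285 289  54  32 695] [[0.65, 0.058, -0.004], [0.673, 0.114, -0.0], [0.697, 0.168, 0.003]]
scene white [226 217  19  11 165] [[0.59, -0.236, 0.006], [0.613, -0.216, 0.02], [0.625, -0.208, 0.037]]
scene white [256 219  32  21 272] [[0.62, -0.087, 0.079], [0.635, -0.051, 0.096], [0.647, -0.015, 0.109]]
scene white [289 219  11  14 108] [[0.577, -0.032, 0.077], [0.591, -0.024, 0.093], [0.6, -0.019, 0.109]]
scene white [195 227  26  24 461] [[0.687, -0.211, 0.013], [0.719, -0.184, 0.043], [0.733, -0.174, 0.065]]
scene white [ 188  243  171   89 1866
[... 1265 characters left out ...]
648, 0.061, 0.001], [0.694, 0.117, 0.003], [0.732, 0.163, 0.006]]
side white [197 171  84  48 188] [[0.809, -0.148, 0.089], [0.814, 0.012, 0.092], [0.896, 0.109, 0.095]]
side white [347 182  23  34 608] [[0.566, -0.271, 0.007], [0.591, -0.222, 0.063], [0.626, -0.208, 0.089]]
side white [ 198  196  146  121 4000] [[0.567, -0.118, 0.005], [0.683, 0.186, 0.043], [0.767, 0.325, 0.128]]
side white [ 107  235   96   74 4075] [[0.799, 0.209, 0.009], [0.825, 0.323, 0.061], [0.897, 0.398, 0.076]]
side white [ 271  242   51   46 1385] [[0.511, 0.059, 0.041], [0.54, 0.16, 0.081], [0.594, 0.18, 0.111]]
side white [296 319  41  37 863] [[0.386, 0.211, 0.001], [0.423, 0.255, 0.021], [0.464, 0.292, 0.024]]
```

```bash
cat >> h.py <<'E'
from scipy.optimize import least_squares
def fitcrate(Q,guess,z=None):
    # Q: Nx3 pts of yellow/blue surface. distance to skid/crate outline
    def sdbox(p,x0,x1,y0,y1):
        c=np.array([(x0+x1)/2,(y0+y1)/2]);hh=np.array([(x1-x0)/2,(y1-y0)/2])
        q=np.abs(p-c)-hh
        return np.linalg.norm(np.maximum(q,0),axis=1)+np.minimum(q.max(1),0)
    def f(t):
        c,s=np.cos(t[2]),np.sin(t[2]);d=Q[:,:2]-t[:2]
        p=np.stack([c*d[:,0]+s*d[:,1],-s*d[:,0]+c*d[:,1]],1)
        lo=Q[:,2]<.038
        return np.where(lo,sdbox(p,-.085,.045,-.055,.055),sdbox(p,-.045,.045,-.055,.055))
    return least_squares(f,guess,loss="soft_l1",f_scale=.003)
E
python3 - <<'E'
from h import *
data={}
for n in("scene","side"):
    p=cv2.imread(f"pics/{n}0.png");W=cloud(n,np.load(f"{n}0.npy"));m=masks(p)
    def side(Q):return Q
    # blue crate : vertical-face points
    for nm,y0,y1,g,col in(("blue",-.14,.02,[.6,-.06,.1],"blue"),("white",.03,.2,[.57,.12,.1],"white")):
        R=(W[...,0]>.45)&(W[...,0]<.67)&(W[...,1]>y0)&(W[...,1]<y1)
        a=W[m["yellow"]&R&(W[...,2]>.004)&(W[...,2]<.029)]
        b=W[m[col]&R&(W[...,2]>.042)&(W[...,2]<.085)]
        data.setdefault(nm,[]).append(np.r_[a,b])
        r=fitcrate(np.r_[a,b],g);print(n,nm,len(a),len(b),r.x.round(4),np.median(abs(r.fun)).round(4))
    # stop bar: inner face z 5..35 behind the green, and bar top
    R=(W[...,0]>.6)&(W[...,0]<.84)&(W[...,1]>-.2)&(W[...,1]<.25)
    t=W[R&(W[...,2]>.030)&(W[...,2]<.06)&(W[...,0]>.66)]
    g=W[m["green"]&(W[...,2]<.03)&R]
    np.savez(f"dock_{n}.npz",t=t,g=g)
    print(n,len(t),len(g))
for nm,g in(("blue",[.6,-.06,.1]),("white",[.57,.12,.1])):
    r=fitcrate(np.concatenate(data[nm]),g);print(nm,r.x.round(4))
# draw top-down height map
im=np.zeros((600,800,3),np.uint8)
for n in("scene","side"):
    p=cv2.imread(f"pics/{n}0.png");W=cloud(n,np.load(f"{n}0.npy"))
    ok=(W[...,2]>-.02)&(W[...,2]<.2)
    q=W[ok];c=p[ok]
    u=(400-(q[:,1]-.02)*1300).astype(int);v=(580-(q[:,0]-.42)*1300).astype(int)
    k=(u>0)&(u<799)&(v>0)&(v<599)
    for du in(0,1):
        for dv in(0,1): im[v[k]+dv,u[k]+du]=np.maximum(c[k],30)
cv2.imwrite("pics/top0.png",im)
E
```

```text
scene blue 578 958 [ 0.6027 -0.0623  0.1224] 0.001
scene white 598 817 [0.5682 0.1173 0.2729] 0.0011
scene 3851 1213
side blue 243 405 [ 0.6021 -0.0641  0.1263] 0.0007
side white 348 764 [0.5676 0.1164 0.2745] 0.0007
side 2198 815
blue [ 0.6026 -0.0628  0.1286]
white [0.5682 0.1167 0.2739]
```

View pics/top0.png

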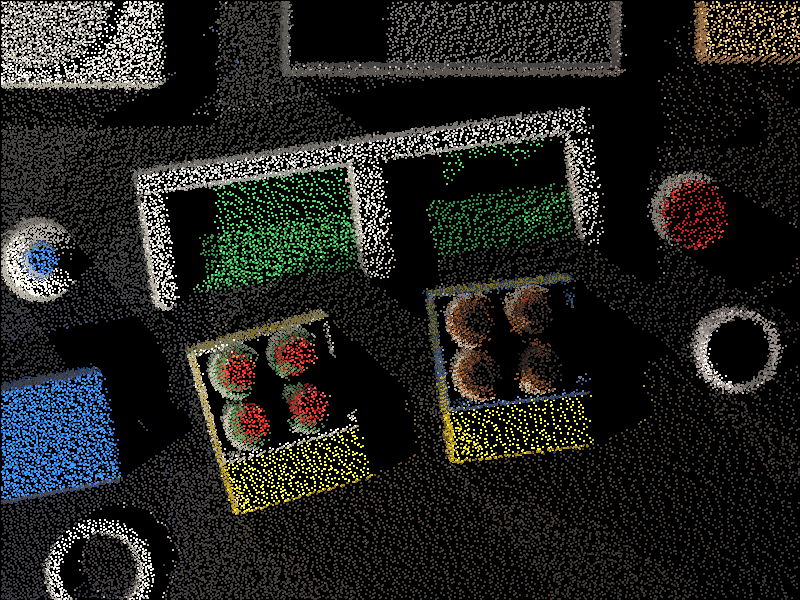

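Run:
```python
from h import *
t=[];F=[];Rl=[]
for n in("scene","side"):
    W=cloud(n,np.load(f"{n}0.npy"))
    R=(W[...,0]>.64)&(W[...,0]<.82)&(W[...,1]>-.15)&(W[...,1]<.24)
    th=.135
    X=W[...,0]*np.cos(th)+W[...,1]*np.sin(th);Y=-W[...,0]*np.sin(th)+W[...,1]*np.cos(th)
    b=R&(X>.72)&(X<.79)&(Y<.2)&(Y>-.26)
    print(n,"X hist of z>.043", np.histogram(X[b&(W[...,2]>.044)&(W[...,2]<.056)],bins=np.arange(.72,.79,.004)))
    print(n,"X hist of z .01-.038", np.histogram(X[b&(W[...,2]>.010)&(W[...,2]<.035)],bins=np.arange(.72,.79,.004)))
    rl=R&(X<.735)&(X>.66)&(W[...,2]>.034)&(W[...,2]<.048)
    print(n,"Y hist rail top",[(round(float(a),3),int(c)) for c,a in zip(*np.histogram(Y[rl],bins=np.arange(-.25,.15,.004))) if c>3])
    # stop face fit
    f=b&(W[...,2]>.010)&(W[...,2]<.042)&(X>.735)&(X<.77)
    # bar top line fit
    top=b&(W[...,2]>.047)&(W[...,2]<.056)
    q=W[top][:,:2]
    for s in(-.2,-.15,-.1,-.05,0,.05,.1):
        k=top&(Y>s)&(Y<s+.05)
        kf=f&(Y>s+.0)&(Y<s+.05)
        print(n,s,k.sum(),np.percentile(X[k],[3,50,97]).round(4) if k.sum()>10 else '',kf.sum(),np.median(X[kf]).round(4) if kf.sum()>10 else '')
```

```text
scene X hist of z>.043 (array([  0,   0,   0,   0,   0,  37, 200, 229, 241, 302,  58,   0,   0,
         0,   0,   0,   1]), array([0.72 , 0.724, 0.728, 0.732, 0.736, 0.74 , 0.744, 0.748, 0.752,
       0.756, 0.76 , 0.764, 0.768, 0.772, 0.776, 0.78 , 0.784, 0.788]))
scene X hist of z .01-.038 (array([ 26,  17,  18,  13,  15,   8,   9,  13,  43, 710,  73,   0,   0,
         0,   0,   0,   0]), array([0.72 , 0.724, 0.728, 0.732, 0.736, 0.74 , 0.744, 0.748, 0.752,
       0.756, 0.76 , 0.764, 0.768, 0.772, 0.776, 0.78 , 0.784, 0.788]))
scene Y hist rail top [(-0.23, 11), (-0.226, 37), (-0.222, 35), (-0.218, 34), (-0.214, 47), (-0.21, 44), (-0.066, 28), (-0.062, 40), (-0.058, 47), (-0.054, 40), (-0.05, 42), (-0.046, 45), (-0.042, 61), (-0.038, 8), (0.102, 21), (0.106, 47), (0.11, 59), (0.114, 51), (0.118, 48), (0.122, 58)]
scene -0.2 92 [0.7453 0.7533 0.7609] 44 0.7597
scene -0.15 109 [0.7446 0.7536 0.7611] 114 0.7593
scene -0.1 119 [0.7452 0.7527 0.7607] 181 0.7589
scene -0.05 110 [0.7445 0.7524 0.76  ] 207 0.7586
scene 0 122 [0.7443 0.7517 0.7592] 221 0.7582
scene 0.05 128 [0.7441 0.751
[... 495 characters left out ...]
, 0.736, 0.74 , 0.744, 0.748, 0.752,
       0.756, 0.76 , 0.764, 0.768, 0.772, 0.776, 0.78 , 0.784, 0.788]))
side Y hist rail top [(-0.23, 11), (-0.226, 10), (-0.222, 11), (-0.218, 19), (-0.214, 30), (-0.21, 25), (-0.066, 15), (-0.062, 14), (-0.058, 18), (-0.054, 17), (-0.05, 19), (-0.046, 37), (-0.042, 39), (0.102, 27), (0.106, 29), (0.11, 39), (0.114, 30), (0.118, 72), (0.122, 26)]
side -0.2 65 [0.7417 0.7483 0.7576] 76 0.7428
side -0.15 67 [0.7418 0.7475 0.757 ] 87 0.7427
side -0.1 68 [0.7404 0.7468 0.7558] 34 0.7424
side -0.05 83 [0.7401 0.7466 0.7559] 108 0.7411
side 0 88 [0.7397 0.746  0.7548] 110 0.7411
side 0.05 98 [0.7398 0.7456 0.754 ] 90 0.7405
side 0.1 47 [0.7396 0.7456 0.7537] 7
```

Everything is consistent: rails are 143 mm apart in the fit and crate residuals about 1 mm. The right bay home is ≈ (0.710, −0.041) with yaw 0.143. The crate is at (0.6025, −0.063) with yaw 0.125, so it is about 110 mm short and 6 mm right. I'm now moving above the pre-push point.

>>> servo_tool(targets=[{"x": 15, "y": -12, "jaw": -0.3}, {"x": 30, "y": -24}, {"x": 30, "y": -24}, {"x": 30, "y": -24}, {"x": 30, "y": -24}, {"x": 30, "y": -24}, {"x": 30, "y": -24}, {"x": 30, "y": -24}, {"x": 30, "y": -24}, {"x": 30, "y": -24}, {"x": 30, "y": -24}, {"x": 30, "y": -24}, {"x": 30, "y": -24}, {"x": 30, "y": -24}, {"x": 15, "y": -12}, {"az": 0.1}, {"ay": 0.1}, {"ay": 0.1}, {}])

```text
invalid input
```

Run:
```python
from h import *
from scipy.spatial.transform import Rotation as R
s=observe();print(s['t'],s['ee_pos'],s['finger_gap'],s['ft_force']);print(R.from_quat(s['orientation']).as_matrix().round(4))
p,d=grab_frame("wrist");cv2.imwrite("pics/w1.png",p)
p,d=grab_frame("side");cv2.imwrite("pics/side1.png",p)
```

```text
0.1 [ 0.12766797 -0.50888045  0.24457827] 0.08563439127919069 [0.34298728 0.46114836 0.79600676]
[[ 9.699e-01  2.433e-01 -4.000e-04]
 [ 2.433e-01 -9.699e-01  1.400e-03]
 [-0.000e+00 -1.500e-03 -1.000e+00]]
```

View pics/w1.png

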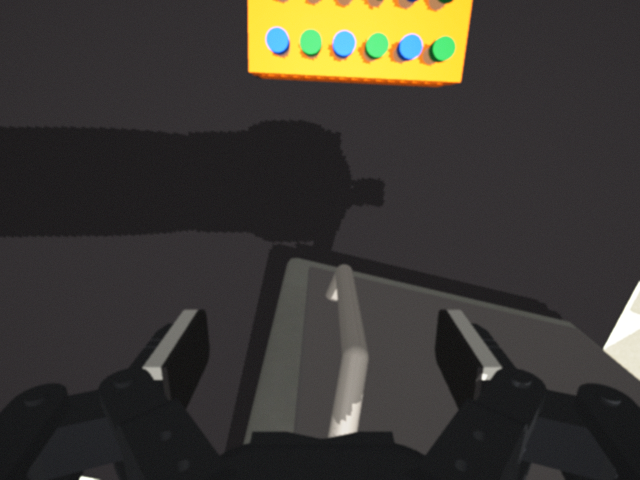

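View pics/side1.png

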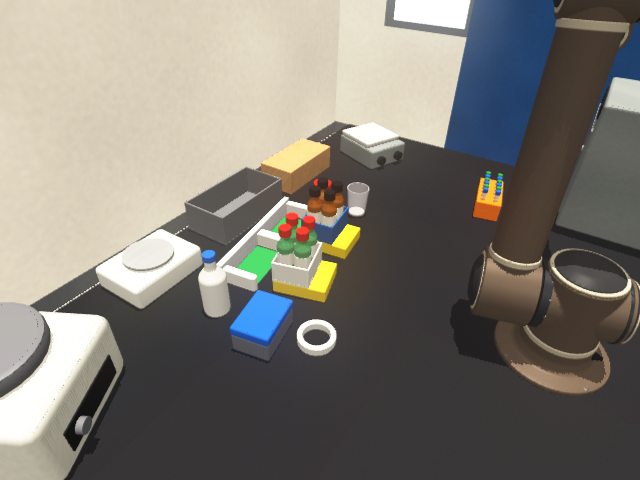

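The wrist view shows the orange rack ahead (360,40), and image up is tool +x. The call was refused, probably because of the empty row or missing keys, so I'll test with complete rows.

>>> servo_tool(targets=[{"x": 15, "y": -12, "z": 0, "ax": 0, "ay": 0, "az": 0, "jaw": -0.3}, {"x": 30, "y": -24, "z": 0, "ax": 0, "ay": 0, "az": 0, "jaw": -0.3}])

```text
t: 0.45
ee_pos: [0.1629, -0.4626, 0.2449]
orientation: [0.993, 0.122, 0.0, -0.0]
ft_force: [-0.1, 0.2, 0.9]
finger_gap: 0.0558
```

Run:
```python
from h import *
s=observe();print(s['t'],s['ee_pos'],s['finger_gap'])
T=np.linalg.inv(camera_info("wrist")["camera_from_world"])
from scipy.spatial.transform import Rotation as R
M=R.from_quat(s['orientation']).as_matrix()
print("cam in tool",(M.T@(T[:3,3]-s['ee_pos'])).round(3)); print((M.T@T[:3,:3]).round(3))
```

```text
0.45 [ 0.16294883 -0.46262707  0.24485127] 0.05580551327414454
cam in tool [ 0.076 -0.    -0.129]
[[-0.    -0.955 -0.298]
 [ 1.    -0.    -0.   ]
 [ 0.    -0.298  0.955]]
```

The wrist camera sits 76 mm ahead of the TCP, so I'll tilt the tool 0.5 rad, fingertips forward. That keeps the camera and body clear of the bottles.

>>> servo_tool(targets=[{"x": 31.5, "y": -24.5, "z": 0, "ax": 0, "ay": 0, "az": 0, "jaw": -0.3}, {"x": 31.5, "y": -24.5, "z": 0, "ax": 0, "ay": 0, "az": 0, "jaw": -0.3}, {"x": 31.5, "y": -24.5, "z": 0, "ax": 0, "ay": 0, "az": 0, "jaw": -0.3}, {"x": 31.5, "y": -24.5, "z": 0, "ax": 0, "ay": 0, "az": 0, "jaw": -0.3}, {"x": 31.5, "y": -24.5, "z": 0, "ax": 0, "ay": 0, "az": 0, "jaw": -0.3}, {"x": 31.5, "y": -24.5, "z": 0, "ax": 0, "ay": 0, "az": 0, "jaw": -0.3}, {"x": 31.5, "y": -24.5, "z": 0, "ax": 0, "ay": 0, "az": 0, "jaw": -0.3}, {"x": 31.5, "y": -24.5, "z": 0, "ax": 0, "ay": 0, "az": 0, "jaw": -0.3}, {"x": 31.5, "y": -24.5, "z": 0, "ax": 0, "ay": 0, "az": 0, "jaw": -0.3}, {"x": 31.5, "y": -24.5, "z": 0, "ax": 0, "ay": 0, "az": 0, "jaw": -0.3}, {"x": 31.5, "y": -24.5, "z": 0, "ax": 0, "ay": 0, "az": 0, "jaw": -0.3}, {"x": 31.5, "y": -24.5, "z": 0, "ax": 0, "ay": 0, "az": 0, "jaw": -0.3}, {"x": 0, "y": 0, "z": 0, "ax": 0, "ay": 0, "az": 0.1, "jaw": -0.3}, {"x": 0, "y": 0, "z": 0, "ax": 0, "ay": 0.125, "az": 0, "jaw": -0.3}, {"x": 0, "y": 0, "z": 0, "ax": 0, "ay": 0.125, "az": 0, "jaw": -0.3}, {"x": 0, "y": 0, "z": 0, "ax": 0, "ay": 0.125, "az": 0, "jaw": -0.3}, {"x": 0, "y": 0, "z": 0, "ax": 0, "ay": 0.125, "az": 0, "jaw": -0.3}, {"x": 0, "y": 0, "z": 0, "ax": 0, "ay": 0, "az": 0, "jaw": -0.3}])

```text
t: 2.7
ee_pos: [0.4551, -0.0853, 0.2442]
orientation: [0.966, 0.07, 0.246, -0.018]
ft_force: [-0.8, -0.2, -0.1]
finger_gap: 0.0555
```

Run:
```python
from h import *
from scipy.spatial.transform import Rotation as R
s=observe();print(s['t'],s['ee_pos'],s['finger_gap'],s['ft_force'],s['joint_pos'].round(2));M=R.from_quat(s['orientation']).as_matrix();print(M.round(4))
a=np.arctan2(M[1,2],M[0,2]);print("yaw",a, np.arctan2(M[0,1],-M[1,1]))
p,d=grab_frame("wrist");cv2.imwrite("pics/w2.png",p)
p,d=grab_frame("side");cv2.imwrite("pics/side2.png",p)
```

```text
2.7 [ 0.45509313 -0.08534023  0.24415129] 0.05546725633833603 [-0.78622103 -0.1538893  -0.09667853] [-0.32 -0.35 -0.57  0.9   0.21  2.73]
[[ 8.688e-01  1.446e-01  4.737e-01]
 [ 1.267e-01 -9.895e-01  6.970e-02]
 [ 4.788e-01 -5.000e-04 -8.779e-01]]
yaw 0.14604690862933345 0.1450908362362086
```

View pics/w2.png

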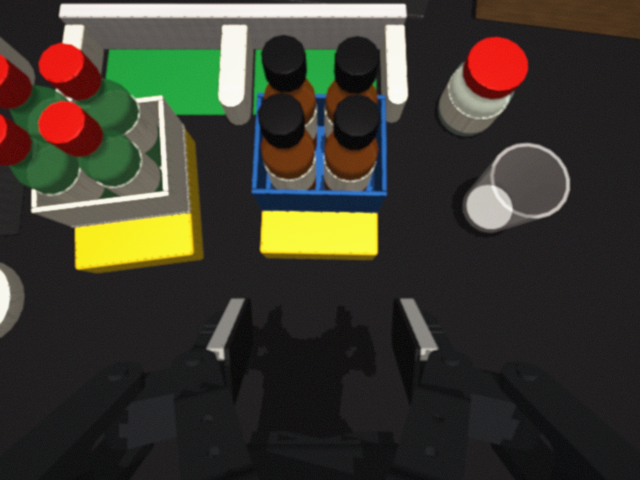

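View pics/side2.png

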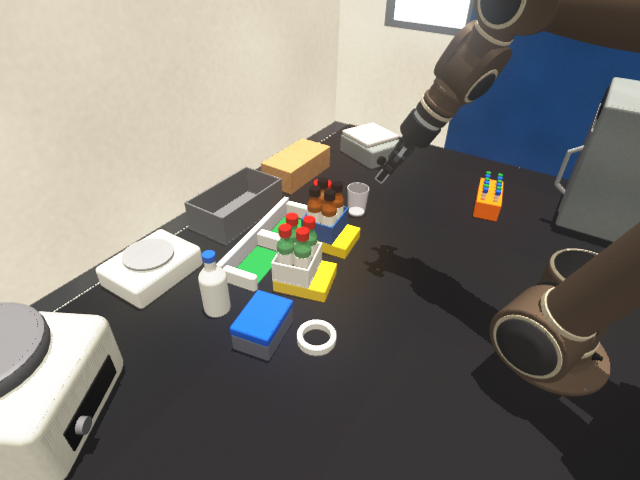

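The gripper is lined up on the crate (skid ledge 262–378, 235 in the wrist view) with the fingers symmetric about it and open bench below. Now straight down to TCP z ≈ 27 mm.

>>> servo_tool(targets=[{"x": -10.4, "y": 0, "z": 19, "ax": 0, "ay": 0, "az": 0, "jaw": -0.3}, {"x": -10.4, "y": 0, "z": 19, "ax": 0, "ay": 0, "az": 0, "jaw": -0.3}, {"x": -10.4, "y": 0, "z": 19, "ax": 0, "ay": 0, "az": 0, "jaw": -0.3}, {"x": -10.4, "y": 0, "z": 19, "ax": 0, "ay": 0, "az": 0, "jaw": -0.3}, {"x": -10.4, "y": 0, "z": 19, "ax": 0, "ay": 0, "az": 0, "jaw": -0.3}, {"x": -10.4, "y": 0, "z": 19, "ax": 0, "ay": 0, "az": 0, "jaw": -0.3}, {"x": -10.4, "y": 0, "z": 19, "ax": 0, "ay": 0, "az": 0, "jaw": -0.3}, {"x": -10.4, "y": 0, "z": 19, "ax": 0, "ay": 0, "az": 0, "jaw": -0.3}, {"x": -10.4, "y": 0, "z": 19, "ax": 0, "ay": 0, "az": 0, "jaw": -0.3}, {"x": -5.2, "y": 0, "z": 9.5, "ax": 0, "ay": 0, "az": 0, "jaw": -0.3}, {"x": -5.2, "y": 0, "z": 9.5, "ax": 0, "ay": 0, "az": 0, "jaw": -0.3}, {"x": 0, "y": 0, "z": 0, "ax": 0, "ay": 0, "az": 0, "jaw": -0.3}])

```text
t: 4.3
ee_pos: [0.4575, -0.0861, 0.0281]
orientation: [0.967, 0.071, 0.246, -0.018]
ft_force: [0.3, 0.2, -0.0]
finger_gap: 0.0553
```

Run:
```python
from h import *
from scipy.spatial.transform import Rotation as R
s=observe();print(s['t'],s['ee_pos'],s['finger_gap'],s['ft_force'],s['joint_pos'].round(2));M=R.from_quat(s['orientation']).as_matrix();print(M.round(4))
p,d=grab_frame("wrist");cv2.imwrite("pics/w3.png",p);np.save("w3.npy",d)
W=cloud("wrist",d);m=masks(p)
R_=(W[...,1]>-.16)&(W[...,1]<.015)&(W[...,0]>.48)&(W[...,0]<.62)
for lo,hi,nm in((.004,.03,"face"),(.031,.045,"top")):
    q=W[m["yellow"]&R_&(W[...,2]>lo)&(W[...,2]<hi)];print(nm,len(q),np.percentile(q,[1,50,99],axis=0).round(4).tolist() if len(q) else'')
p,d=grab_frame("side");cv2.imwrite("pics/side3.png",p[120:400,150:470].repeat(2,0).repeat(2,1))
```

```text
4.3 [ 0.45749958 -0.08608206  0.02811884] 0.05529948106376226 [ 0.29540118  0.21317801 -0.029907  ] [-0.32 -0.2  -0.96  0.35  0.21  2.73]
[[ 8.689e-01  1.454e-01  4.731e-01]
 [ 1.275e-01 -9.894e-01  7.010e-02]
 [ 4.782e-01 -6.000e-04 -8.782e-01]]
face 4506 [[0.51, -0.1246, 0.0058], [0.5165, -0.0734, 0.019], [0.5231, -0.0219, 0.0298]]
top 26917 [[0.5118, -0.1235, 0.0322], [0.5346, -0.0708, 0.0364], [0.5596, -0.0179, 0.0378]]
```

View pics/w3.png

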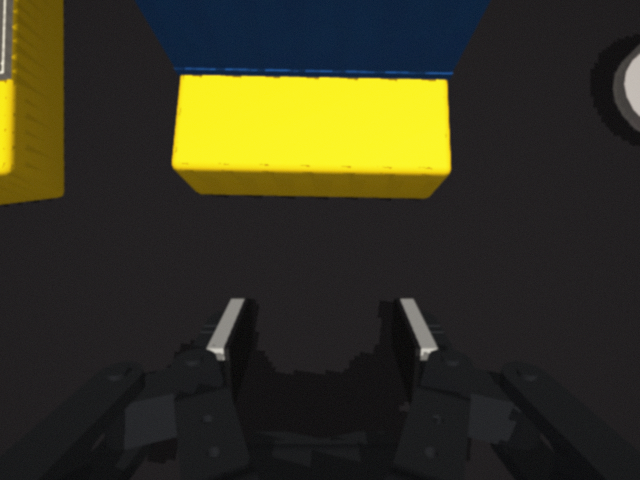

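View pics/side3.png

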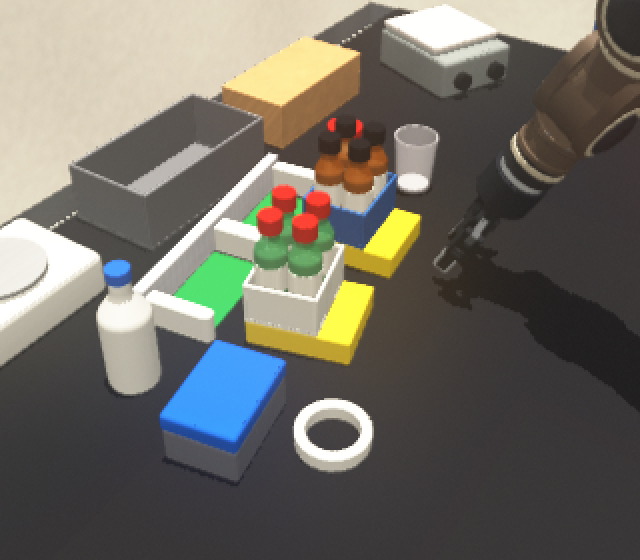

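Skid face centre measures (0.5165, −0.0734), which agrees with the scene fit; the gap is about 44 mm. I'll approach with a 4 mm shift left.

>>> servo_tool(targets=[{"x": 7.9, "y": -1, "z": 4.3, "ax": 0, "ay": 0, "az": 0, "jaw": -0.3}, {"x": 7.9, "y": -1, "z": 4.3, "ax": 0, "ay": 0, "az": 0, "jaw": -0.3}, {"x": 7.9, "y": -1, "z": 4.3, "ax": 0, "ay": 0, "az": 0, "jaw": -0.3}, {"x": 7, "y": -1, "z": 3.8, "ax": 0, "ay": 0, "az": 0, "jaw": -0.3}, {"x": 3.5, "y": 0, "z": 1.9, "ax": 0, "ay": 0, "az": 0, "jaw": -0.3}, {"x": 3.5, "y": 0, "z": 1.9, "ax": 0, "ay": 0, "az": 0, "jaw": -0.3}])

```text
t: 5.15
ee_pos: [0.4995, -0.0759, 0.0286]
orientation: [0.966, 0.071, 0.247, -0.018]
ft_force: [0.1, -0.3, 0.8]
finger_gap: 0.0552
```

Run:
```python
from h import *
s=observe();print(s['t'],s['ee_pos'],s['finger_gap'],s['ft_force'],s['joint_pos'].round(2))
p,d=grab_frame("wrist");cv2.imwrite("pics/w4.png",p)
```

```text
5.15 [ 0.4995373  -0.07588985  0.02858431] 0.055184344208980066 [ 0.13696451 -0.34898024  0.76828831] [-0.26 -0.12 -0.91  0.32  0.19  2.79]
```

View pics/w4.png

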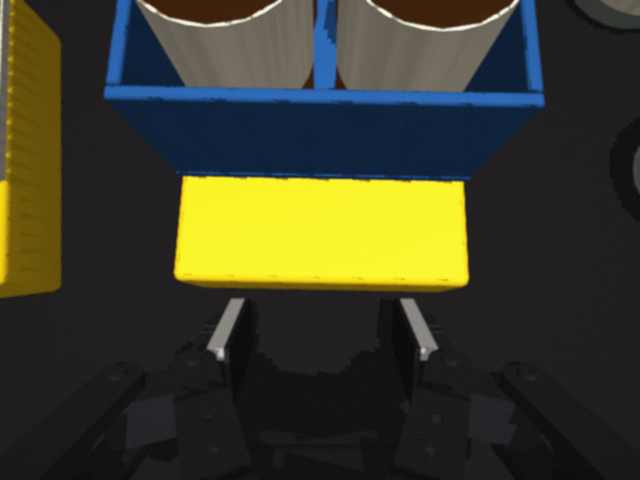

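The fingertips are a few mm from the face, one on each side of the skid middle. I'm lowering 4 mm and starting the steady push.

>>> servo_tool(targets=[{"x": -1.9, "y": 0, "z": 3.5, "ax": 0, "ay": 0, "az": 0, "jaw": -0.3}, {"x": 1.8, "y": 0, "z": 1, "ax": 0, "ay": 0, "az": 0, "jaw": -0.3}, {"x": 1.8, "y": 0, "z": 1, "ax": 0, "ay": 0, "az": 0, "jaw": -0.3}, {"x": 1.8, "y": 0, "z": 1, "ax": 0, "ay": 0, "az": 0, "jaw": -0.3}, {"x": 1.8, "y": 0, "z": 1, "ax": 0, "ay": 0, "az": 0, "jaw": -0.3}, {"x": 1.8, "y": 0, "z": 1, "ax": 0, "ay": 0, "az": 0, "jaw": -0.3}, {"x": 1.8, "y": 0, "z": 1, "ax": 0, "ay": 0, "az": 0, "jaw": -0.3}, {"x": 2.6, "y": -0.1, "z": 1.4, "ax": 0, "ay": 0, "az": 0, "jaw": -0.3}, {"x": 2.6, "y": -0.1, "z": 1.4, "ax": 0, "ay": 0, "az": 0, "jaw": -0.3}, {"x": 2.6, "y": -0.1, "z": 1.4, "ax": 0, "ay": 0, "az": 0, "jaw": -0.3}, {"x": 2.6, "y": -0.1, "z": 1.4, "ax": 0, "ay": 0, "az": 0, "jaw": -0.3}, {"x": 2.6, "y": -0.1, "z": 1.4, "ax": 0, "ay": 0, "az": 0, "jaw": -0.3}])

```text
t: 6.7
ee_pos: [0.525, -0.0719, 0.0242]
orientation: [0.967, 0.07, 0.246, -0.018]
ft_force: [-9.0, -1.9, 5.8]
finger_gap: 0.0556
```

Run:
```python
from h import *
s=observe();print(s['t'],s['ee_pos'],s['finger_gap'],s['ft_force'],s['joint_pos'].round(2))
p,d=grab_frame("wrist");cv2.imwrite("pics/w5.png",p)
p,d=grab_frame("scene");W=cloud("scene",d);m=masks(p)
q=[]
R=(W[...,0]>.45)&(W[...,0]<.76)&(W[...,1]>-.14)&(W[...,1]<.025)
q=np.r_[W[m["yellow"]&R&(W[...,2]>.004)&(W[...,2]<.029)],W[m["blue"]&R&(W[...,2]>.042)&(W[...,2]<.085)]]
print(fitcrate(q,[.62,-.06,.13]).x)
```

```text
6.7 [ 0.52500931 -0.0718594   0.02418366] 0.055637055017690076 [-9.00839861 -1.93317893  5.80736566] [-0.23 -0.07 -0.87  0.3   0.17  2.81]
[ 0.6234018  -0.0572658   0.14262278]
```

View pics/w5.png

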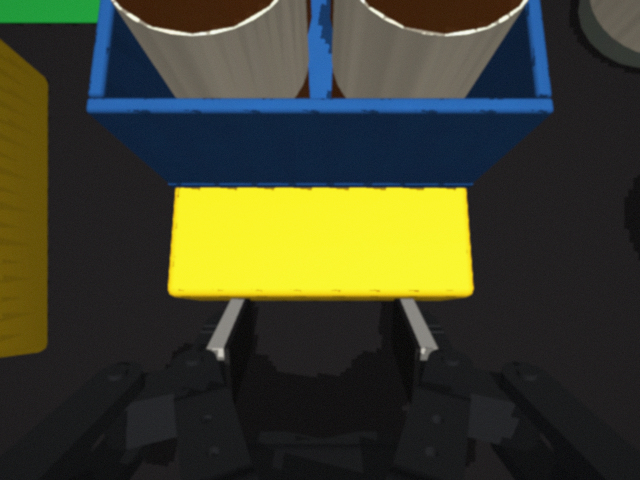

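The crate has slid 21 mm and its yaw is now 0.143, matching the dock; force is about 9 N with both fingers in contact. 88 mm remain and it sits 3.5 mm right, so I'm continuing.

>>> servo_tool(targets=[{"x": 2.6, "y": -0.1, "z": 1.4, "ax": 0, "ay": 0, "az": 0, "jaw": -0.3}, {"x": 3.5, "y": -0.2, "z": 1.9, "ax": 0, "ay": 0, "az": 0, "jaw": -0.3}, {"x": 3.5, "y": -0.2, "z": 1.9, "ax": 0, "ay": 0, "az": 0, "jaw": -0.3}, {"x": 3.5, "y": -0.2, "z": 1.9, "ax": 0, "ay": 0, "az": 0, "jaw": -0.3}, {"x": 3.5, "y": -0.2, "z": 1.9, "ax": 0, "ay": 0, "az": 0, "jaw": -0.3}, {"x": 3.5, "y": -0.2, "z": 1.9, "ax": 0, "ay": 0, "az": 0, "jaw": -0.3}, {"x": 3.5, "y": -0.2, "z": 1.9, "ax": 0, "ay": 0, "az": 0, "jaw": -0.3}, {"x": 3.5, "y": -0.2, "z": 1.9, "ax": 0, "ay": 0, "az": 0, "jaw": -0.3}, {"x": 3.5, "y": -0.2, "z": 1.9, "ax": 0, "ay": 0, "az": 0, "jaw": -0.3}, {"x": 3.5, "y": -0.2, "z": 1.9, "ax": 0, "ay": 0, "az": 0, "jaw": -0.3}, {"x": 3.5, "y": -0.2, "z": 1.9, "ax": 0, "ay": 0, "az": 0, "jaw": -0.3}, {"x": 3.5, "y": -0.2, "z": 1.9, "ax": 0, "ay": 0, "az": 0, "jaw": -0.3}, {"x": 3.5, "y": -0.2, "z": 1.9, "ax": 0, "ay": 0, "az": 0, "jaw": -0.3}, {"x": 3.5, "y": -0.2, "z": 1.9, "ax": 0, "ay": 0, "az": 0, "jaw": -0.3}, {"x": 3.5, "y": -0.2, "z": 1.9, "ax": 0, "ay": 0, "az": 0, "jaw": -0.3}, {"x": 3.5, "y": -0.2, "z": 1.9, "ax": 0, "ay": 0, "az": 0, "jaw": -0.3}, {"x": 3.5, "y": -0.2, "z": 1.9, "ax": 0, "ay": 0, "az": 0, "jaw": -0.3}, {"x": 2.6, "y": -0.1, "z": 1.4, "ax": 0, "ay": 0, "az": 0, "jaw": -0.3}, {"x": 2.6, "y": -0.1, "z": 1.4, "ax": 0, "ay": 0, "az": 0, "jaw": -0.3}])

```text
t: 9.18
ee_pos: [0.5961, -0.0578, 0.0242]
orientation: [0.967, 0.07, 0.245, -0.018]
ft_force: [-7.0, -2.0, 2.9]
finger_gap: 0.0556
```

Run:
```python
from h import *
s=observe();print(s['t'],s['ee_pos'],s['finger_gap'],s['ft_force'],s['joint_pos'].round(2))
p,d=grab_frame("scene");W=cloud("scene",d);m=masks(p);cv2.imwrite("pics/scene6.png",p[180:380,180:420].repeat(3,0).repeat(3,1))
R=(W[...,0]>.45)&(W[...,0]<.76)&(W[...,1]>-.14)&(W[...,1]<.025)
q=np.r_[W[m["yellow"]&R&(W[...,2]>.004)&(W[...,2]<.029)],W[m["blue"]&R&(W[...,2]>.055)&(W[...,2]<.085)]]
print(fitcrate(q,[.69,-.05,.14]).x)
```

```text
9.175 [ 0.59612276 -0.05782286  0.02417867] 0.05555352096327623 [-7.01482621 -1.97354911  2.94862175] [-0.17  0.06 -0.75  0.29  0.15  2.87]
[ 0.69426089 -0.04324838  0.14372345]
```

View pics/scene6.png

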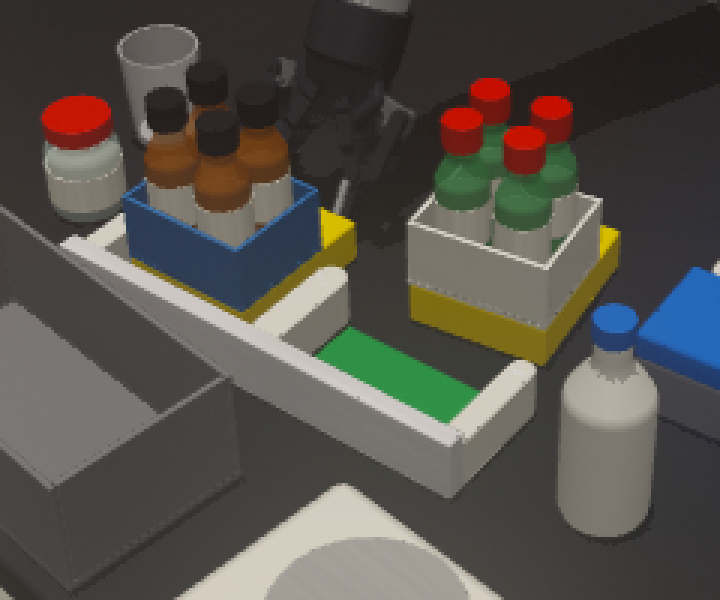

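The crate is inside the bay and centred, with about 16 mm left. I'm advancing 12 mm and then creeping.

>>> servo_tool(targets=[{"x": 2.6, "y": 0, "z": 1.4, "ax": 0, "ay": 0, "az": 0, "jaw": -0.3}, {"x": 2.6, "y": 0, "z": 1.4, "ax": 0, "ay": 0, "az": 0, "jaw": -0.3}, {"x": 1.8, "y": 0, "z": 1, "ax": 0, "ay": 0, "az": 0, "jaw": -0.3}, {"x": 1.8, "y": 0, "z": 1, "ax": 0, "ay": 0, "az": 0, "jaw": -0.3}, {"x": 0.9, "y": 0, "z": 0.5, "ax": 0, "ay": 0, "az": 0, "jaw": -0.3}, {"x": 0.9, "y": 0, "z": 0.5, "ax": 0, "ay": 0, "az": 0, "jaw": -0.3}])

```text
t: 9.98
ee_pos: [0.608, -0.056, 0.0242]
orientation: [0.967, 0.07, 0.245, -0.018]
ft_force: [-7.4, -1.7, 3.4]
finger_gap: 0.0551
```

>>> servo_tool(targets=[{"x": 0.9, "y": 0, "z": 0.5, "ax": 0, "ay": 0, "az": 0, "jaw": -0.3}, {"x": 0.9, "y": 0, "z": 0.5, "ax": 0, "ay": 0, "az": 0, "jaw": -0.3}])

```text
t: 10.22
ee_pos: [0.61, -0.0557, 0.0242]
orientation: [0.967, 0.07, 0.245, -0.018]
ft_force: [-7.5, -1.6, 4.4]
finger_gap: 0.0556
```

>>> servo_tool(targets=[{"x": 0.9, "y": 0, "z": 0.5, "ax": 0, "ay": 0, "az": 0, "jaw": -0.3}, {"x": 0.9, "y": 0, "z": 0.5, "ax": 0, "ay": 0, "az": 0, "jaw": -0.3}])

```text
t: 10.48
ee_pos: [0.6121, -0.0554, 0.0241]
orientation: [0.967, 0.07, 0.245, -0.018]
ft_force: [-9.1, -1.3, 4.0]
finger_gap: 0.0553
```

>>> servo_tool(targets=[{"x": 0.9, "y": 0, "z": 0.5, "ax": 0, "ay": 0, "az": 0, "jaw": -0.3}])

```text
t: 10.6
ee_pos: [0.6127, -0.0553, 0.024]
orientation: [0.967, 0.07, 0.245, -0.018]
ft_force: [-15.7, -2.5, 12.2]
finger_gap: 0.0555
```

>>> servo_tool(targets=[{"x": 0.9, "y": 0, "z": 0.5, "ax": 0, "ay": 0, "az": 0, "jaw": -0.3}])

```text
t: 10.72
ee_pos: [0.6128, -0.0553, 0.0239]
orientation: [0.967, 0.07, 0.244, -0.018]
ft_force: [-24.3, -3.2, 18.0]
finger_gap: 0.0556
```

Force rose to 24 N while the TCP stopped, so the crate is against the stop. Next is the squareness check.

```bash
cat > chk.py <<'E'
from h import *
import sys
tag=sys.argv[1]
s=observe();print(s['t'],s['ee_pos'],s['ft_force'])
for n in("scene","side"):
    p,d=grab_frame(n);W=cloud(n,d);m=masks(p)
    cv2.imwrite(f"pics/{n}{tag}.png",(p[190:340,180:420] if n=="scene" else p[150:300,190:430]).repeat(3,0).repeat(3,1))
    R=(W[...,0]>.45)&(W[...,0]<.78)&(W[...,1]>-.14)&(W[...,1]<.03)
    q=np.r_[W[m["yellow"]&R&(W[...,2]>.004)&(W[...,2]<.029)],W[m["blue"]&R&(W[...,2]>.057)&(W[...,2]<.085)]]
    print(n,len(q),"blue",fitcrate(q,[.7,-.04,.14]).x.round(4))
    R=(W[...,0]>.45)&(W[...,0]<.67)&(W[...,1]>.03)&(W[...,1]<.2)
    q=np.r_[W[m["yellow"]&R&(W[...,2]>.004)&(W[...,2]<.029)],W[m["white"]&R&(W[...,2]>.042)&(W[...,2]<.085)]]
    print(n,len(q),"white",fitcrate(q,[.57,.12,.27]).x.round(4))
    th=.1425;c,sn=np.cos(th),np.sin(th);X=W[...,0]*c+W[...,1]*sn;Y=-W[...,0]*sn+W[...,1]*c
    # stop top near edge vs crate far wall face
    for a in(-.19,-.17,-.15,-.13,-.11,-.09):
        k=(Y>a)&(Y<a+.02);b=k&m["blue"]&(W[...,2]>.06)&(W[...,2]<.09)&(X>.6)&(X<.78);t=k&(W[...,2]>.046)&(W[...,2]<.054)&(X>.72)&(X<.78)&~m["blue"]
        print(n,a,"far wall X",np.percentile(X[b],[50,95]).round(4) if b.sum()>8 else'',"bar top X",np.percentile(X[t],[5,50,95]).round(4) if t.sum()>8 else'')
E
python3 chk.py 7
```

```text
10.725 [ 0.61283188 -0.05527006  0.02394876] [-24.25632546  -3.1750624   17.97874521]
scene 798 blue [ 0.7104 -0.0407  0.1445]
scene 1424 white [0.5683 0.1173 0.2714]
scene -0.19 far wall X [0.7424 0.7443] bar top X [0.7436 0.7523 0.759 ]
scene -0.17 far wall X [0.7422 0.7448] bar top X [0.7456 0.7521 0.7586]
scene -0.15 far wall X [0.7422 0.7447] bar top X [0.744  0.752  0.7588]
scene -0.13 far wall X [0.7421 0.7445] bar top X [0.7449 0.7522 0.7593]
scene -0.11 far wall X [0.7412 0.7438] bar top X [0.7437 0.7529 0.7592]
scene -0.09 far wall X [0.7006 0.7402] bar top X [0.7442 0.7518 0.7587]
side 263 blue [ 0.7099 -0.0424  0.1412]
side 1054 white [0.5676 0.1163 0.2741]
side -0.19 far wall X [0.6518 0.6531] bar top X 
side -0.17 far wall X [0.6516 0.6526] bar top X 
side -0.15 far wall X [0.6515 0.6536] bar top X 
side -0.13 far wall X [0.6515 0.7395] bar top X 
side -0.11 far wall X [0.7188 0.737 ] bar top X 
side -0.09 far wall X [0.7082 0.7366] bar top X [0.7409 0.7452 0.7558]
```

View pics/scene7.png

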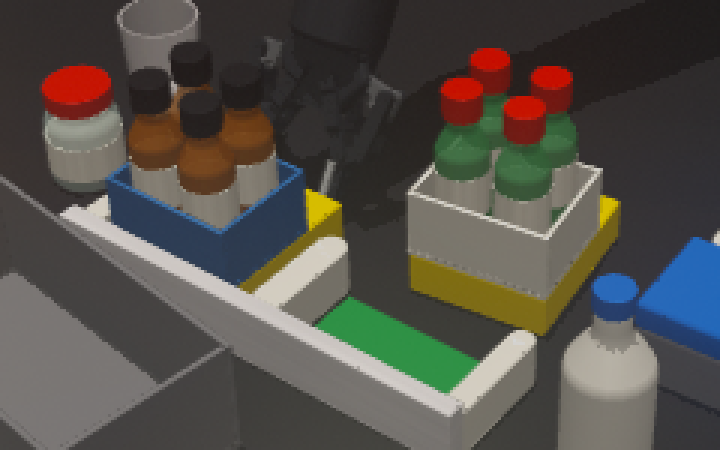

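View pics/side7.png

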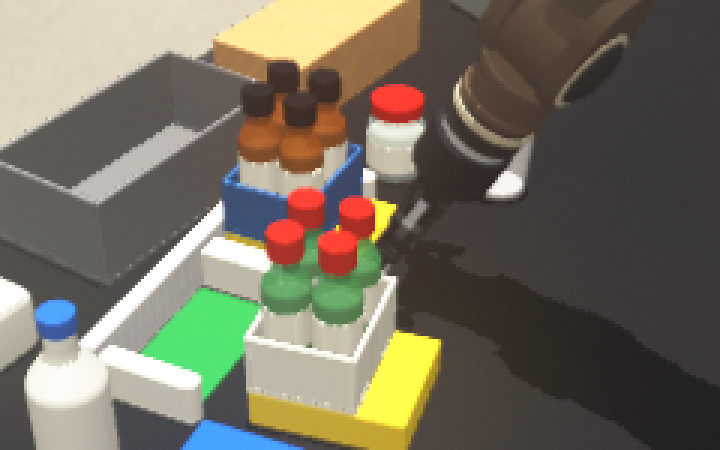

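Both fits agree with the bay pose (0.710, −0.041, 0.143), and the far wall is flush across its width. Drawing straight back, then up.

>>> servo_tool(targets=[{"x": -0.9, "y": 0, "z": -0.5, "ax": 0, "ay": 0, "az": 0, "jaw": -0.3}, {"x": -1.8, "y": 0, "z": -1, "ax": 0, "ay": 0, "az": 0, "jaw": -0.3}, {"x": -3.5, "y": 0, "z": -1.9, "ax": 0, "ay": 0, "az": 0, "jaw": -0.3}, {"x": -7, "y": 0, "z": -3.8, "ax": 0, "ay": 0, "az": 0, "jaw": -0.3}, {"x": -10.5, "y": 0, "z": -5.7, "ax": 0, "ay": 0, "az": 0, "jaw": -0.3}, {"x": -14, "y": 0, "z": -7.6, "ax": 0, "ay": 0, "az": 0, "jaw": -0.3}, {"x": -14, "y": 0, "z": -7.6, "ax": 0, "ay": 0, "az": 0, "jaw": -0.3}, {"x": -14, "y": 0, "z": -7.6, "ax": 0, "ay": 0, "az": 0, "jaw": -0.3}, {"x": -14, "y": 0, "z": -7.6, "ax": 0, "ay": 0, "az": 0, "jaw": -0.3}, {"x": -5, "y": 0, "z": -15, "ax": 0, "ay": 0, "az": 0, "jaw": -0.3}, {"x": 0, "y": 0, "z": -20, "ax": 0, "ay": 0, "az": 0, "jaw": -0.3}, {"x": 0, "y": 0, "z": -20, "ax": 0, "ay": 0, "az": 0, "jaw": -0.3}, {"x": 0, "y": 0, "z": -20, "ax": 0, "ay": 0, "az": 0, "jaw": -0.3}, {"x": 0, "y": 0, "z": 0, "ax": 0, "ay": 0, "az": 0, "jaw": -0.3}])

```text
t: 12.58
ee_pos: [0.4867, -0.0745, 0.0907]
orientation: [0.966, 0.07, 0.249, -0.017]
ft_force: [0.2, -0.1, 0.5]
finger_gap: 0.0554
```

```bash
python3 chk.py 8
python3 - <<'E'
from h import *
p,d=grab_frame("wrist");cv2.imwrite("pics/w8.png",p)
E
```

```text
12.575 [ 0.48669575 -0.07447063  0.0906657 ] [ 0.18070619 -0.10257851  0.52235075]
scene 802 blue [ 0.7105 -0.0407  0.1469]
scene 1413 white [0.5683 0.1174 0.2697]
scene -0.19 far wall X [0.7425 0.7449] bar top X [0.7447 0.7517 0.7591]
scene -0.17 far wall X [0.742  0.7435] bar top X [0.7441 0.7518 0.76  ]
scene -0.15 far wall X [0.7423 0.7436] bar top X [0.7447 0.7523 0.7595]
scene -0.13 far wall X [0.7423 0.7444] bar top X [0.7445 0.752  0.7593]
scene -0.11 far wall X [0.7413 0.7443] bar top X [0.7444 0.7528 0.7602]
scene -0.09 far wall X [0.7026 0.7415] bar top X [0.7436 0.7516 0.7585]
side 301 blue [ 0.7096 -0.0425  0.1479]
side 1093 white [0.5676 0.1164 0.2729]
side -0.19 far wall X [0.6514 0.6527] bar top X 
side -0.17 far wall X [0.6518 0.6535] bar top X 
side -0.15 far wall X [0.6515 0.653 ] bar top X 
side -0.13 far wall X [0.6509 0.6828] bar top X 
side -0.11 far wall X [0.7198 0.7385] bar top X [0.7478 0.753  0.7548]
side -0.09 far wall X [0.7089 0.7363] bar top X [0.7406 0.7478 0.7567]
```

View pics/w8.png

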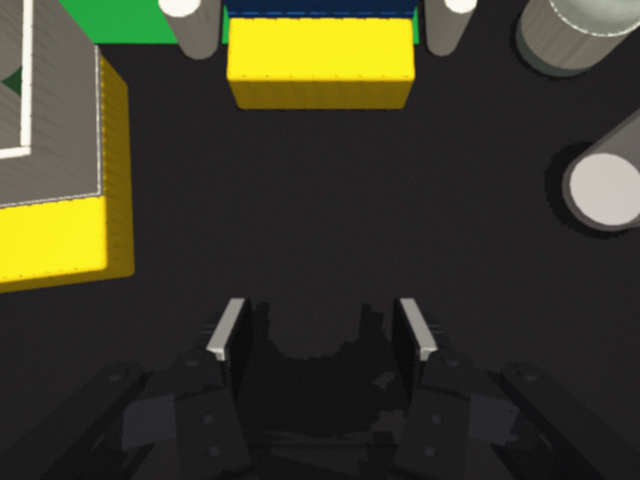

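View pics/scene8.png

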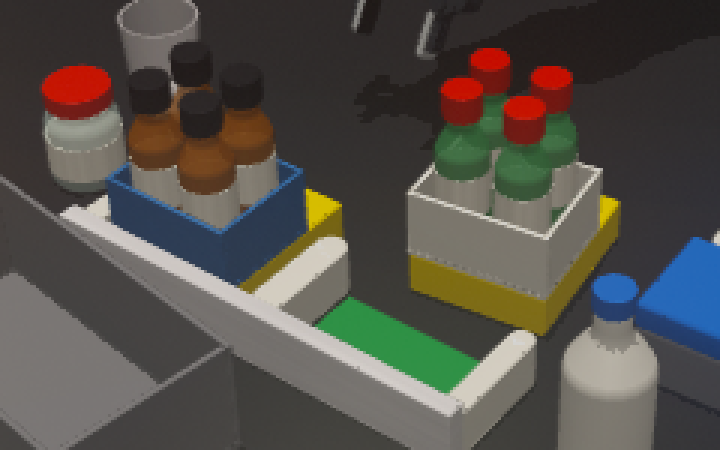

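The crate's pose is unchanged after the release, the gripper is 100+ mm clear, and the force is about 0. Handing in.

```bash
python3 -c "
from cell import *
print(hand_in())"
```

```text
the job is handed in; nothing more can be done
None
```

The blue crate is in the right bay, pushed home against the back stop, and I handed the job in at about 13 s of the 38 s allowed.

I pushed low on the yellow skid with two half-open fingertips, moving at 34 mm/s or less. The pushing force was about 7 to 9 N. At the stop it rose to 24 N while the tool stood still, which shows the crate made contact. I then drew straight back and lifted clear.

**Crate position:** after release the scene camera fit puts it at (0.7105, −0.0407) m, yaw 0.147. The side camera gives (0.7096, −0.0425) m, yaw 0.148. My measured bay pose was (0.710, −0.041) m, yaw about 0.143.

**Squareness:** in the scene camera, the far wall's distance to the stop is constant to about 1 mm across its width. The yaw fits differ from the dock by up to 0.005 rad, which is within the measuring noise.

**Not fully settled:** the depth images suggest about 2 mm between the far wall and the stop's front edge. That is at the level of the calibration error, and the force rise showed contact.

**Everything else:** the white crate is unmoved to within 1 mm. The other objects show no disturbance in the pictures, though I did not measure them again. At the end the tool was clear and read almost no force.

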